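Batch the posts down the V-chute into the wash basket

TASK

Send the steel posts into the wash basket as one batch: set the basket on the yellow outline under the chute's mouth, grip tab facing away from the chute, then tip every post into the V-trough near its high end so that all slide down and lie at rest in line along the fold behind the shut gate. Only then swing the red sprung gate lever all the way to its stop, hold it until the posts have run out into the basket, and let it spring back shut. Finally draw the full basket sideways, to the lever's side, until it is clear of the yellow outline, with all the posts lying in it; leave the small tin and the clear dish undisturbed.

Things in the scene. Friction and masses are not known exactly. Their poses are not given: they have to be found in the camera images.
- chute: stand of the sloping chute, fixed: aluminium base plate 100 x 205 x 6 mm, two grey brackets. Origin on the bench straight below the fold at the gate; y points level toward the chute's high end, x across, z up. A post in the trough has its axis 9 mm above the fold and slides down by itself to the gate or the post ahead; four in line fill the trough to 203 mm above the gate.
- trough: polished steel V-trough (90 degree angle iron, 28 mm legs, 3 mm thick, open upward). Origin on the inner fold line at the gate, 80 mm above the bench; y runs UP along the fold (slope 0.42 rad), x across, z square to the fold, upward. It runs from y = -30 mm (low mouth, past the gate) to +265 mm (high end). Leg edges at x = +-20, z = 20 mm. Shut gate's uphill face at y = 2.5 mm.
- gate_lever (a joint): angle of the red gate lever, rad: 0 = shut (held by a spring, gate plate standing in the V), 0.75 = its stop (gate lifted clear). One rigid piece, hinge parallel to the fold at x = -42, z = 30 mm, y = 0 in the trough's frame; it opens by swinging the handle toward the trough's -x side, about 5 N at the knob, and springs back when let go.
- lever_knob (a point): centre of the red ball knob (24 mm diameter) on top of the gate lever's 10 mm round steel handle, 80 mm from the hinge point. With the lever shut the handle stands upright (vertical).
- basket_spot (a point): centre, on the bench, of the yellow painted outline (120 x 130 mm) below the chute's mouth; the basket's origin belongs here, with basket and chute axes parallel. It lies 72 mm from the chute's origin along the chute's -y.
- basket: loose steel wash basket, 0.3 kg: open tray 100 (x) x 110 (y) mm, walls 34 mm high (60 at the -y end), 3 mm thick. Origin at the centre of the underside, z up. Blue grip tab outside its -y end. In place, its plain +y wall stands 10 mm inside the overhang of the chute's mouth (underside 63 mm above the bench); it slides in and out level.
- basket_tab (a point): on the basket's blue grip tab, 5 mm below its top edge; the tab is a flat plate 40 mm wide (basket x), 10 mm thick (basket y), from 30 to 90 mm above the basket's underside, 60 mm from the basket's centre along its -y. Pinch it across its thickness.
- post_a_mid (a point): middle of a plain steel post, round, 12.7 mm diameter, 50 mm long, 90 g, standing on end on the bench at the start; z is its long axis. May be absent (None).
- post_b_mid (a point): middle of a plain steel post, round, 12.7 mm diameter, 50 mm long, 90 g, standing on end on the bench at the start; z is its long axis. May be absent (None).
- post_c_mid (a point): middle of a plain steel post, round, 12.7 mm diameter, 50 mm long, 90 g, standing on end on the bench at the start; z is its long axis. May be absent (None).
- post_d_mid (a point): middle of a plain steel post, round, 12.7 mm diameter, 50 mm long, 90 g, standing on end on the bench at the start; z is its long axis. May be absent (None).
- post_a: the same post; origin at the centre of one end face (the foot), 25 mm from its middle, z along its length. May be absent (None).
- post_b: the same post; origin at the centre of one end face (the foot), 25 mm from its middle, z along its length. May be absent (None).
- post_c: the same post; origin at the centre of one end face (the foot), 25 mm from its middle, z along its length. May be absent (None).
- post_d: the same post; origin at the centre of one end face (the foot), 25 mm from its middle, z along its length. May be absent (None).
- tin: bystander: small tin with a blue lid, 50 x 68 x 20 mm, origin at the centre of the underside. Leave it alone.
- dish: bystander: lidded clear dish, 56 mm diameter, 12 mm high, origin at the centre of the underside. Leave it alone.
Not all that is in view belongs to the job. Leave any green look-alike of the basket alone.

How it is judged:
On the way, in this order (a step that is already met when the one before it is completed fails the run):
1. the basket stands level on the yellow outline (centre within 25 mm, square to the chute within 0.2 rad, tab away from the chute) and is let go (horizontal distance between basket and basket_spot below 0.025 m and angle between the y axis of basket and the y axis of chute, either way round below 0.2 rad and y of basket_tab in the frame of chute below -0.09 m and height (world z) of basket below 0.006 m and angle between basket's own z axis and vertical below 0.06 rad and contact force between the fingers and basket below 0.1 N), for 0.2 s.
2. every post lies at rest in line along the fold, uphill of the shut gate (x of post_a_mid in the frame of trough between -0.006 and 0.006 m and y of post_a_mid in the frame of trough between 0.015 and 0.24 m and z of post_a_mid in the frame of trough between 0.003 and 0.016 m and angle between the z axis of each of post_a_mid, post_b_mid, post_c_mid, post_d_mid and the y axis of trough, either way round below 0.12 rad and linear speed of each of post_a, post_b, post_c, post_d below 0.02 m/s and x of post_b_mid in the frame of trough between -0.006 and 0.006 m and y of post_b_mid in the frame of trough between 0.015 and 0.24 m and z of post_b_mid in the frame of trough between 0.003 and 0.016 m and x of post_c_mid in the frame of trough between -0.006 and 0.006 m and y of post_c_mid in the frame of trough between 0.015 and 0.24 m and z of post_c_mid in the frame of trough between 0.003 and 0.016 m and x of post_d_mid in the frame of trough between -0.006 and 0.006 m and y of post_d_mid in the frame of trough between 0.015 and 0.24 m and z of post_d_mid in the frame of trough between 0.003 and 0.016 m and value of joint gate_lever below 0.08 rad), for 0.3 s.
3. the gate lever is swung to its stop (value of joint gate_lever above 0.69 rad), for 0.2 s.
At the end, for the whole second after the job is handed in: every post lies at rest within the basket's walls; the basket stands level on the bench, its centre 95 to 250 mm from the chute's centre line on the lever's side (-x of the chute), from 200 mm below to 50 mm above the gate along the chute; the gate lever is shut (under 0.08 rad) (x of post_a_mid in the frame of basket between -0.05 and 0.05 m and y of post_a_mid in the frame of basket between -0.057 and 0.057 m and z of post_a_mid in the frame of basket between 0 and 0.045 m and linear speed of each of post_a, post_b, post_c, post_d, basket below 0.02 m/s and x of post_b_mid in the frame of basket between -0.05 and 0.05 m and y of post_b_mid in the frame of basket between -0.057 and 0.057 m and z of post_b_mid in the frame of basket between 0 and 0.045 m and x of post_c_mid in the frame of basket between -0.05 and 0.05 m and y of post_c_mid in the frame of basket between -0.057 and 0.057 m and z of post_c_mid in the frame of basket between 0 and 0.045 m and x of post_d_mid in the frame of basket between -0.05 and 0.05 m and y of post_d_mid in the frame of basket between -0.057 and 0.057 m and z of post_d_mid in the frame of basket between 0 and 0.045 m and value of joint gate_lever below 0.08 rad and angle between basket's own z axis and vertical below 0.06 rad and height (world z) of basket below 0.006 m and x of basket in the frame of chute between -0.25 and -0.095 m and y of basket in the frame of chute between -0.2 and 0.05 m); the robot touches nothing.
It fails at once if the tin is pushed more than 3 cm away or tipped over (distance of tin from where it was at the start of the episode above 0.03 m or angle between tin's own z axis and vertical above 0.5 rad).
It fails at once if the dish is pushed more than 3 cm away or tipped over (distance of dish from where it was at the start of the episode above 0.03 m or angle between dish's own z axis and vertical above 0.5 rad).
Of post_a, post_b, post_c, post_d only 2 to 4 are there at a start; the rules pass over those that are not, and their reading is None.
At some moment in a run one of basket may be knocked a few centimetres aside while the robot is not near it.
Once in a run the grip may slacken for a moment while it holds something.
It also fails if it takes over 210 s, if anything falls off the work surface, if the arm or the gripper's body presses on something with over 40 N, if the wrist force passes 120 N, or if a joint passes its speed limit or range.

ROBOT

A 6-joint arm with a two-finger parallel gripper is mounted at the origin on a cart in front of the work surface, level with it; the furniture and walls round the work are solid. World frame = base frame: x ahead of the robot, y to its left, z up, the work surface at z = 0. Lengths are in m, angles in rad, forces in N, time in s.
With the tool pointing down it reaches from about 0.275 to 0.725 m from the base axis. Payload 5.6 kg.
Tool frame: the origin (TCP) lies midway between the tips of the shut fingers; the grasp point (between the pads) lies 19 mm behind it; z points along the fingers, y is the line along which they close (so a half turn about z gives the same grasp; the last joint's range is limited). The gripper opens to 85 mm and grips with 20 to 120 N. Pads are 22 mm wide; open, the fingers measure 114 mm over their backs; the gripper's body (76 mm by 85 mm) begins 54 mm behind the grasp point. The pads swing forward as they close: fully open they stand 13 mm farther back than shut.
Start: joints at [1.463, 0.255, 0.108, 0, -1.424, -0.285], TCP at [0.211, 0.508, 0.231] pointing down, gripper open.
Joint ranges: [-2.95, 2.95], [-1.21, 1.97], [-1.09, 1.5], [-2.87, 1.71], [-2.94, -0.07], [-3.05, 3.05]. Speed limits (rad/s): [2.57, 2.57, 3.14, 3.14, 3.14, 3.14].

INTERFACE

Orientations are given as [roll, pitch, yaw] about the fixed x, y, z axes, in that order (R = Rz(yaw) Ry(pitch) Rx(roll)).
In Python, from bench import ctrl gives the robot as it stands.
- The arm moves only by the shell command python3 -m pendant 'ROWS' [FORCE]. ROWS is a JSON object of lists of equal length, an entry for each row: "jaw": the closure, from 0 (fully open) to 1 (shut); "translation": the shift along the world's x, y, z in cm, a list of three; "twist": the turn about the world's z in rad. A call has exactly 8 rows; each row shifts and turns the commanded pose from where the row before left it; what a row does not reach is not made up. A row lasts 1/10 s, in which the tool goes at most 50 mm and 8.59 degrees, less where a joint would pass 70% of its speed; a pose out of reach is approached as far as the arm can. A call with a gripper value outside its range is refused whole. The fingers move at their own pace and stop on an object; FORCE is the grip in N (left out, the last holds). Time passes only in rows, so rows that do not move let the fingers close, or fill a call up. It gives the time, the measured TCP pose, the force, the opening and the grip force at its end, in the units of the state.
- ctrl.read_state(): the state, without advancing time (a new reading comes with each control period).
- ctrl.get_image(name): name is "scene" or "top" or "wrist"; returns the picture (480x640x3 uint8, red, green, blue); there is no depth.
- ctrl.camera_params(name): a dict with "mtx" (3x3 intrinsics, pixels), "camera_from_world" (4x4, takes a point from world to camera coordinates). Camera axes: x right, y down, z forward; pixel columns grow to the right and rows downward; lengths in m; the calibration is good to about 2 mm. The wrist camera is an equidistant fisheye: a pixel r from the principal point sees the ray r / f radians off the axis. A picture is of the moment at which its call begins: read the wrist's pose just before it. camera_params takes no time and is no camera call; for the wrist camera it gives the pose at the moment of the call.
- ctrl.sign_off(): hands the job in; it is judged then, once.
The state is a dict: "clock": time; "joints": joint angles; "qd": joint speeds; "joint_efforts": joint torques, N m; "tool_pos": TCP position; "tool_rot": TCP orientation; "force": force on the tool from outside, world axes, zero at the start; "moment": the same for the moment, N m; "grip_width": finger opening in m; "gripper_force": force on a finger pad.
Only numpy, scipy, OpenCV 4.12 (cv2) and the standard library are available. Lean on these libraries where they do the work, as an engineer would, in place of code of your own. Each camera call takes 0.05 s, during which the arm holds its last target. There are 200 camera calls.

## Working session

There is one attempt and no reset: what is moved stays moved. The work goes in short steps, Python scripts to look and compute and a shell command to move; the robot and the scene stay as the last step left them, time stands still between calls to the robot, and variables do not carry over. Pictures are saved under pics/ and viewed, at most 14 in all, crops included, and the job is handed in when it is done.

```bash
ls; mkdir -p pics; python3 - <<'E'
from bench import ctrl
import cv2
for n in ("scene","top"):
    cv2.imwrite(f"pics/{n}0.png",ctrl.get_image(n)[:,:,::-1])
    p=ctrl.camera_params(n);print(n,p["mtx"],p["camera_from_world"])
s=ctrl.read_state();print(s)
E
```

```text
pics
scene [[443.4127522    0.         321.36479019]
 [  0.         443.4127522  239.14633869]
 [  0.           0.           1.        ]] [[ 0.464293   -0.8855336   0.01619441 -0.30395608]
 [-0.53392159 -0.29443486 -0.7926133   0.34168401]
 [ 0.70665391  0.35935826 -0.60950955  0.82539706]
 [ 0.          0.          0.          1.        ]]
top [[450.26203571   0.         324.25050965]
 [  0.         450.26203571 236.71480684]
 [  0.           0.           1.        ]] [[ 0.00557939 -0.99995944  0.00707038 -0.08569145]
 [-0.99229233 -0.00641163 -0.12375308  0.49906299]
 [ 0.12379339 -0.00632542 -0.99228785  1.05831163]
 [ 0.          0.          0.          1.        ]]
{'clock': 0.1, 'joints': array([ 1.46258164e+00,  2.55698739e-01,  1.07150903e-01, -4.09220430e-04,
       -1.42386117e+00, -2.84587977e-01]), 'qd': array([-0.00111176, -0.00239527,  0.00276936,  0.00119904,  0.00087598,
       -0.00073246]), 'joint_efforts': array([-4.06728490e-03, -3.87609994e+01,  2.38473862e+01,  5.37808120e+00,
       -3.83785387e-03,  1.08396428e-06]), 'tool_pos': array([0.21032181, 0.50774346, 0.23048914]), 'tool_rot': array([ 3.13993120e+00, -6.43482236e-05, -3.92862853e-01]), 'force': array([-0.30770415, -0.24831997, -0.72954811]), 'moment': array([-0.00958207,  0.05667537, -0.03281075]), 'gripper_force': 0.0, 'grip_width': 0.08513698321109224}
```

View pics/scene0.png

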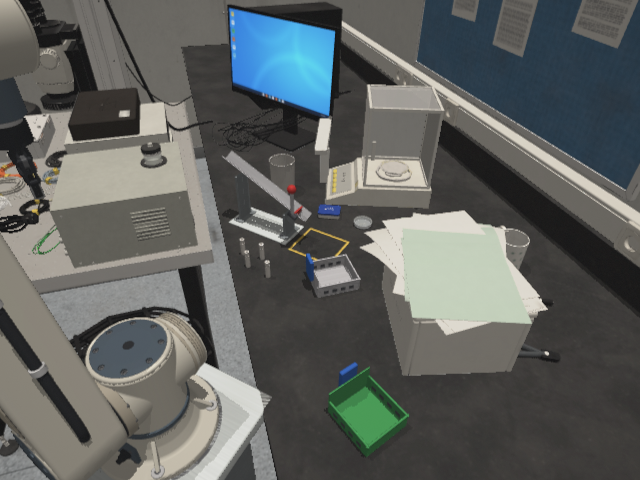

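View pics/top0.png

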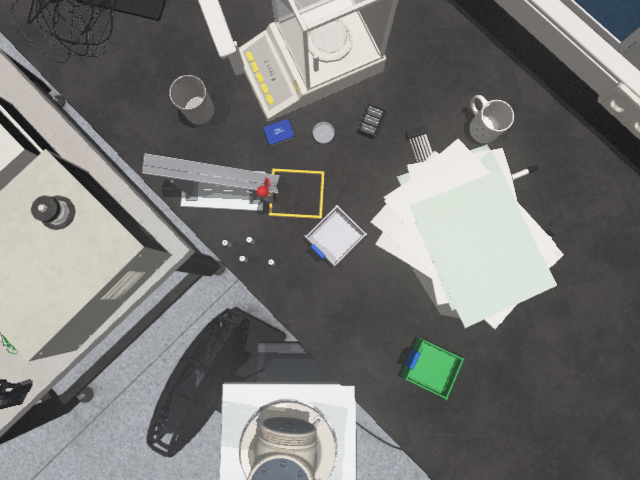

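The scene view shows a grey basket with a blue tab at about (333,275), and a green look-alike at (368,410) to leave alone. There are four posts near (245,255), the yellow outline at (319,243), and the chute with its red knob at (292,189). In the top view the basket is at (336,235) with its tab at (317,252). The posts are at (225,242), (249,239), (242,258) and (271,262), and the outline is at (297,193). One enlarged crop next, plus measurement code.

```bash
cat > h.py <<'E'
import numpy as np, cv2
from bench import ctrl
def ray(n,uv,P=None):
    p=P or ctrl.camera_params(n);K=p["mtx"];T=np.array(p["camera_from_world"])
    d=np.linalg.inv(K)@np.array([uv[0],uv[1],1.])
    if n=="wrist":
        x,y=d[:2];r=np.hypot(x,y);d=np.array([x/r*np.sin(r),y/r*np.sin(r),np.cos(r)]) if r>1e-9 else np.array([0,0,1.])
    R=T[:3,:3];return -R.T@T[:3,3],R.T@d
def at(n,uv,z,P=None):
    c,d=ray(n,uv,P);return (c+d*(z-c[2])/d[2])[:2]
def blobs(img,lo,hi,amin=15):
    m=cv2.inRange(cv2.cvtColor(img,cv2.COLOR_RGB2HSV),np.array(lo),np.array(hi))
    n,l,s,c=cv2.connectedComponentsWithStats(m)
    return m,l,[(i,s[i],c[i]) for i in range(1,n) if s[i][4]>=amin]
RED=((0,170,80),(8,255,255));BLUE=((105,150,60),(125,255,255));YEL=((20,130,120),(32,255,255))
E
python3 - <<'E'
from h import *
I=ctrl.get_image("top");cv2.imwrite("pics/c1.png",cv2.resize(I[140:280,130:380,::-1],None,fx=3.2,fy=3.2,interpolation=cv2.INTER_CUBIC))
for nm,c in (("red",RED),("blue",BLUE),("yel",YEL)):
    m,l,b=blobs(I,*c)
    for i,s,ce in b:
        print(nm,s,ce.round(1))
        if nm=="yel": r=cv2.minAreaRect(np.argwhere(l==i)[:,::-1].astype(np.float32));print(r,[at("top",q,0).round(4) for q in cv2.boxPoints(r)])
        print(at("top",ce,{"red":.187,"blue":.09,"yel":0}[nm]).round(4))
for p in ((225,242),(249,239),(242,258),(271,262)):
    y,x=p[1],p[0];w=I[y-6:y+7,x-6:x+7].min(2);m=np.argwhere(w>170);c=m.mean(0)[::-1]+(x-6,y-6);print(p,len(m),c.round(1),at("top",c,.05).round(4))
E
```

```text
red [257 187  10   8  60] [261.5 190.6]
[0.5768 0.0505]
blue [264 120  30  24 399] [278.5 131.7]
[0.7409 0.0268]
blue [311 245  13  13  54] [317.2 251. ]
[ 0.4593 -0.0663]
blue [407 351  13  18 116] [412.9 359.3]
[ 0.2197 -0.2803]
yel [247  52   6  10  36] [249.5  56.2]
((249.60342407226562, 56.25863265991211), (9.099071502685547, 3.899602174758911), 68.19859313964844) [array([0.9879, 0.1246]), array([0.992 , 0.1152]), array([0.9686, 0.1058]), array([0.9645, 0.1151])]
[0.9783 0.1155]
yel [252  62   6  10  36] [254.4  66.8]
((254.4000244140625, 66.80001068115234), (8.9442720413208, 3.5777084827423096), 63.43495178222656) [array([0.9579, 0.1115]), array([0.9625, 0.1033]), array([0.9405, 0.0923]), array([0.936 , 0.1005])]
[0.9493 0.1019]
yel [256  73   7  10  37] [259.4  77.4]
((259.4000244140625, 77.30000305175781), (8.9442720413208, 4.0249223709106445), 63.43495178222656) [array([0.9289, 0.0983]), array([0.9339, 0.089 ]), array([0.912 , 0.0781]), array([0.907 , 0.0874])]
[0.9201 0.0883]
yel [261  84   7   9  35] [264.3  88.1]
((264.439697265625, 88.02587890625), (8.534918785095215, 3.
[... 152 characters left out ...]
7]
yel [266  94   7  10  38] [269.3  98.8]
((269.33624267578125, 98.78450012207031), (9.06014633178711, 3.9391934871673584), 66.80140686035156) [array([0.8712, 0.0707]), array([0.8755, 0.0614]), array([0.853 , 0.0517]), array([0.8487, 0.061 ])]
[0.8621 0.0612]
yel [269 169  56  49 431] [301.6 193.5]
((296.2706604003906, 192.89828491210938), (53.1434326171875, 47.21250534057617), 3.3664605617523193) [array([0.5576, 0.0573]), array([0.6788, 0.0528]), array([ 0.6717, -0.0818]), array([ 0.5506, -0.0755])]
[ 0.6128 -0.0253]
(225, 242) 19 [224.6 242.1] [0.4828 0.1537]
(249, 239) 22 [248.9 239.1] [0.4904 0.0962]
(242, 258) 22 [241.9 257.9] [0.4456 0.1116]
(271, 262) 19 [270.8 261.5] [0.4375 0.0431]
```

View pics/c1.png

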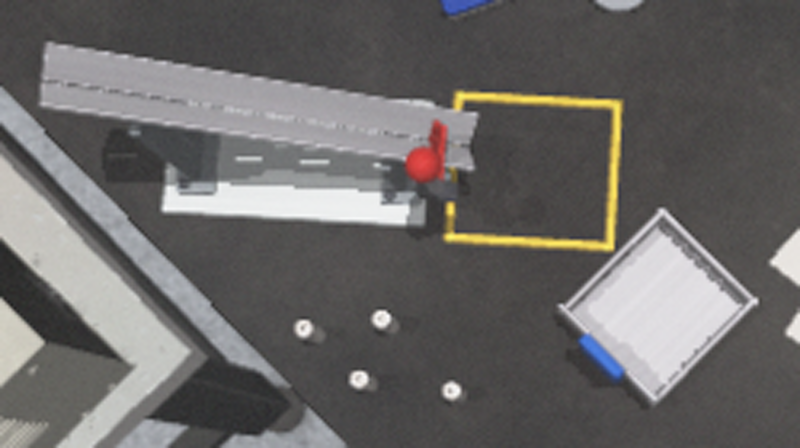

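The crop confirms the steel-grey basket: its rim corners are at crop (662,211), (757,300), (655,403) and (562,308), and its blue tab is at (601,357). The trough runs from crop (45,75) to (475,140). The four post tops are at crop (303,329), (381,320), (359,380) and (452,391).

```bash
python3 - <<'E'
from h import *
f=lambda c,z: at("top",(c[0]/3.2+130,c[1]/3.2+140),z)
a,b=f((662,211),.034),f((757,300),.034);c,d=f((655,403),.06),f((562,308),.06)
t=f((601,357),.09);ct=(a+b+c+d)/4
print(a,b,c,d,t,ct)
for p,q in((a,b),(d,c)): v=q-p; print("basket yaw",np.degrees(np.arctan2(v[1],v[0])),np.linalg.norm(v))
v=(a+b)/2-(c+d)/2;print("y-axis ang",np.degrees(np.arctan2(v[1],v[0])),np.linalg.norm(v), ct-.06*v/np.linalg.norm(v))
E
```

```text
[ 0.57495942 -0.1129905 ] [ 0.50711722 -0.1849196 ] [ 0.42732002 -0.10728073] [ 0.49680949 -0.03862749] [ 0.45805302 -0.06783011] [ 0.50155154 -0.11095458]
basket yaw -133.3251566820055 0.09887547081792583
basket yaw -135.3468291092967 0.09768344215284583
y-axis ang -43.90112459950077 0.10960368242011112 [ 0.45831929 -0.06934962]
```

```bash
python3 -m pendant '{"jaw":[0,0,0,0,0,0,0,0],"translation":[[2,-5,0],[2,-4.5,0],[2,-4.5,0],[2,-4.5,0],[2,-4.5,0],[2,-4.5,0],[2,-4.5,0],[2,-4.5,0]],"twist":[-0.14,-0.14,-0.14,-0.14,-0.14,-0.14,-0.14,-0.14]}' 60
```

```text
clock: 0.95
tool_pos: [0.3692, 0.1447, 0.2314]
tool_rot: [-3.141, 0.0, -1.518]
force: [2.2, 0.0, 0.3]
grip_width: 0.0855
gripper_force: 0.0
```

```bash
python3 -m pendant '{"jaw":[0,0,0,0,0,0,0,0],"translation":[[1.5,-4,0],[1.5,-4,0],[1.5,-4,-1],[1.5,-4,-2],[1.5,-4,-3],[1.3,-1.2,-3],[0,0,0],[0,0,0]],"twist":[-0.14,-0.14,-0.14,-0.14,-0.14,-0.13,0,0]}'
python3 - <<'E'
from h import *
P=ctrl.camera_params("wrist");I=ctrl.get_image("wrist");s=ctrl.read_state();print(s["tool_pos"],s["tool_rot"])
cv2.imwrite("pics/w1.png",I[:,:,::-1])
m,l,b=blobs(I,*BLUE)
for i,st,c in b: print(st,c,at("wrist",c,.09,P))
E
```

```text
clock: 1.75
tool_pos: [0.4561, -0.064, 0.1422]
tool_rot: [3.141, -0.002, -2.342]
force: [-0.1, 0.7, 0.5]
grip_width: 0.0851
gripper_force: 0.0
[ 0.45667201 -0.06350746  0.14320235] [-3.14096663e+00  2.21313236e-04 -2.34097147e+00]
[302 230  16  26 273] [308.0952381  239.84981685] [ 0.45017963 -0.07728894]
[307 261  11  11  37] [312.75675676 265.67567568] [ 0.4591711  -0.06445294]
[309 275   8  18  55] [313.16363636 284.94545455] [ 0.46750631 -0.05564526]
[160 443  16  24 223] [167.10762332 456.29147982] [ 0.68064278 -0.02215783]
```

View pics/w1.png

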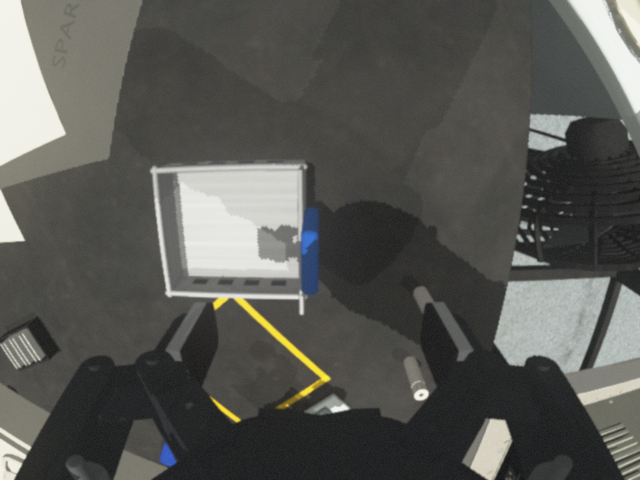

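The view shows the basket's blue tab at about (311,251), between the open fingers' lines. It is within about 4 mm of my estimate, so I go down and grip.

```bash
python3 -m pendant '{"jaw":[0,0,0,0.6,1,1,1,1],"translation":[[-0.2,-0.3,-2.5],[0,0,-2.5],[0,0,-2.4],[0,0,0],[0,0,0],[0,0,0],[0,0,0],[0,0,0]],"twist":[0,0,0,0,0,0,0,0]}' 80
```

```text
clock: 2.6
tool_pos: [0.4554, -0.0665, 0.0697]
tool_rot: [-3.14, 0.002, -2.342]
force: [1.5, -1.8, 1.0]
grip_width: 0.0121
gripper_force: 0.9
```

```bash
python3 -m pendant '{"jaw":[1,1,1,1,1,1,1,1],"translation":[[0,0,0],[0,0,1],[0.5,0,0],[0.7,0,0],[0.7,0,0],[0.7,0,0],[0.7,0,0],[0.7,0,0]],"twist":[0,0,0.1,0.14,0.14,0.14,0.14,0.14]}'
```

```text
clock: 3.4
tool_pos: [0.4935, -0.0665, 0.0781]
tool_rot: [3.139, 0.001, -1.538]
force: [0.4, 0.3, -3.0]
grip_width: 0.0081
gripper_force: 78.2
```

```bash
python3 -m pendant '{"jaw":[1,1,1,1,1,1,1,1],"translation":[[0.8,-0.7,0],[0.8,-0.7,0],[0.8,-0.7,0],[0.8,-0.7,0],[0.8,-0.7,0],[0.8,-0.7,0],[0.8,-0.7,0],[0.8,-0.1,0]],"twist":[0.14,0.14,0.14,0.14,0.14,0.14,0.14,0.14]}'
python3 - <<'E'
from h import *
cv2.imwrite("pics/t2.png",cv2.resize(ctrl.get_image("top")[100:300,180:430,::-1],None,fx=2.4,fy=2.4))
E
```

```text
clock: 4.2
tool_pos: [0.5576, -0.117, 0.078]
tool_rot: [3.141, 0.003, -0.418]
force: [-0.3, 0.2, -4.0]
grip_width: 0.0082
gripper_force: 78.2
```

View pics/t2.png

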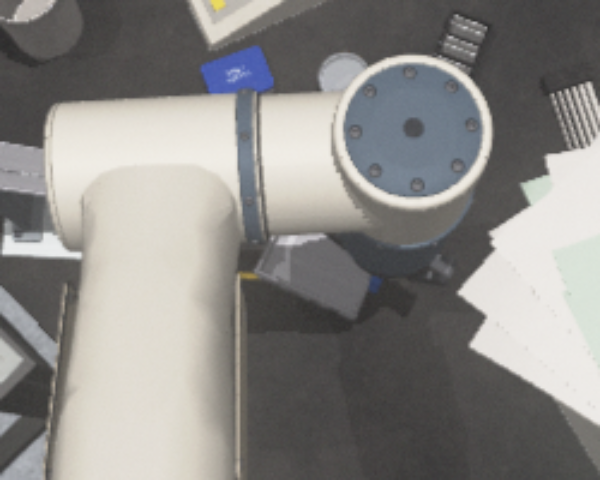

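```bash
python3 -m pendant '{"jaw":[1,1,1,1,1,1,1,1],"translation":[[1.8,0,0],[1.8,0,0],[1.8,0,0],[0,1.5,0],[0,1.5,0],[0,1.5,0],[0,0,-0.5],[0,0,-0.35]],"twist":[0.12,0.12,0.125,0,0,0,0,0]}'
```

```text
clock: 5.05
tool_pos: [0.612, -0.0707, 0.0701]
tool_rot: [3.141, 0.0, -0.057]
force: [-4.0, -2.4, 20.3]
grip_width: 0.0083
gripper_force: 82.1
```

```bash
python3 -m pendant '{"jaw":[1,0.5,0,0,0,0,0,0],"translation":[[0,0,0],[0,0,0],[0,0,0],[0,0,0],[0,0,4],[0,0,4],[0,0,4],[0,0,2]],"twist":[0,0,0,0,0,0,0,0]}'
```

```text
clock: 5.85
tool_pos: [0.6138, -0.0722, 0.2147]
tool_rot: [3.141, -0.007, -0.058]
force: [0.7, 0.5, 0.7]
grip_width: 0.0855
gripper_force: 0.0
```

```bash
python3 -m pendant '{"jaw":[0.3,0.65,0.65,0.65,0.65,0.65,0.65,0.65],"translation":[[-2.2,1.4,0],[-2.2,1.4,0],[-2.2,1.4,0],[-2.2,1.4,0],[-2.2,1.4,0],[-2.2,1.4,0],[-2.2,1.5,0],[-2,1.5,0]],"twist":[-0.145,-0.145,-0.145,-0.145,-0.145,-0.145,-0.145,-0.145]}' 40
python3 -m pendant '{"jaw":[0.65,0.65,0.65,0.65,0.65,0.65,0.65,0.65],"translation":[[0,0,-2.5],[0,0,-2.5],[0,0,-2.5],[0,0,-2.5],[0,0,-2],[0,0,0],[0,0,0],[0,0,0]],"twist":[-0.14,-0.14,-0.13,0,0,0,0,0]}'
python3 - <<'E'
from h import *
P=ctrl.camera_params("wrist");I=ctrl.get_image("wrist");s=ctrl.read_state();print(s["tool_pos"],s["tool_rot"])
cv2.imwrite("pics/w2.png",I[:,:,::-1])
T=np.array(P["camera_from_world"]);print(T.round(3).tolist(),P["mtx"][0])
E
```

```text
clock: 6.65
tool_pos: [0.4375, 0.0426, 0.2103]
tool_rot: [-3.141, 0.0, -1.224]
force: [0.7, 1.4, -0.0]
grip_width: 0.0297
gripper_force: 0.0
clock: 7.45
tool_pos: [0.4395, 0.0426, 0.0915]
tool_rot: [-3.139, 0.001, -1.628]
force: [0.0, -0.0, 0.1]
grip_width: 0.0299
gripper_force: 0.0
[0.43943606 0.04266427 0.09140832] [-3.13908646e+00  9.84158945e-04 -1.62770271e+00]
[[-0.998, 0.057, -0.002, 0.436], [0.053, 0.949, 0.31, -0.062], [0.02, 0.309, -0.951, 0.226], [0.0, 0.0, 0.0, 1.0]] [371.64829954   0.         318.88319283]
```

View pics/w2.png

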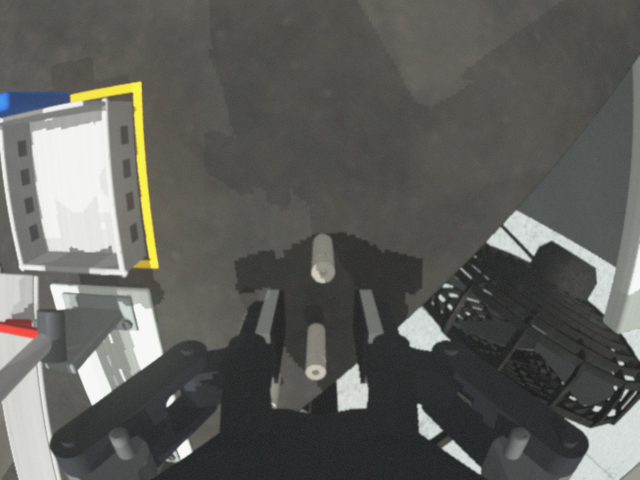

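The basket stands square within the outline, upper left. Post D's top is at (322,276) and post C's at (315,372).

```bash
python3 - <<'E'
from h import *
for p in((322,273),(315,371)): print(at("wrist",p,.05))
E
```

```text
[0.43732531 0.04521879]
[0.44525145 0.11230851]
```

```bash
python3 -m pendant '{"jaw":[0.65,0.65,0.65,1,1,1,1,1],"translation":[[-0.1,0.2,-2.5],[0,0,-2.5],[0,0,-2.0],[0,0,0],[0,0,0],[0,0,0],[0,0,3],[0,0,4]],"twist":[0,0,0,0,0,0,0,0]}' 40
```

```text
clock: 8.3
tool_pos: [0.4364, 0.044, 0.0906]
tool_rot: [3.139, -0.001, -1.628]
force: [1.5, 1.3, 0.4]
grip_width: 0.011
gripper_force: 39.1
```

```bash
python3 -m pendant '{"jaw":[1,1,1,1,1,1,1,1],"translation":[[0,0.5,4],[0,1,4],[1,2.5,4],[3.5,3.2,3],[3.5,3.2,0],[3.5,3.2,0],[3.5,3.2,0],[3.2,3.2,0]],"twist":[0,0,0,0,0,0,0,0]}'
python3 -m pendant '{"jaw":[1,1,1,1,1,1,1,1],"translation":[[1,1.6,0],[0,0,0],[0,0,0],[0,0,0],[0,0,0],[0,0,0],[0,0,0],[0,0,0]],"twist":[0,0,0,0,0,0,0,0]}'
python3 - <<'E'
from h import *
for n in("top","scene","wrist"): cv2.imwrite(f"pics/{n}3.png",ctrl.get_image(n)[:,:,::-1])
a=cv2.imread("pics/scene3.png")[110:260,180:380];b=cv2.imread("pics/wrist3.png")[180:480,120:520]
cv2.imwrite("pics/m3.png",np.hstack([cv2.resize(a,(400,300)),b]))
E
```

```text
clock: 9.1
tool_pos: [0.6169, 0.2421, 0.2382]
tool_rot: [-3.14, 0.001, -1.628]
force: [1.8, -0.6, 0.1]
grip_width: 0.0113
gripper_force: 39.0
clock: 9.9
tool_pos: [0.6255, 0.2567, 0.237]
tool_rot: [-3.141, 0.0, -1.628]
force: [-1.2, 0.5, -1.2]
grip_width: 0.0114
gripper_force: 39.2
```

View pics/m3.png

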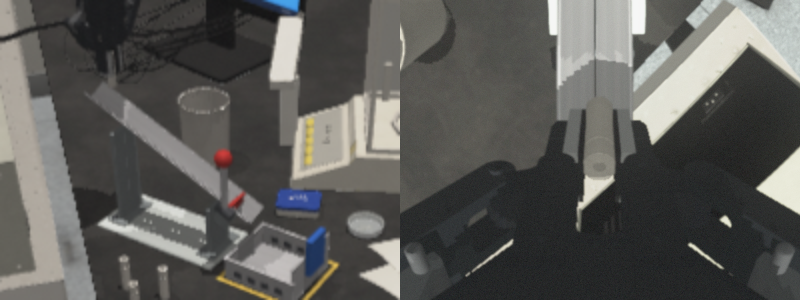

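The composite's left half shows the basket on the outline and the arm over the high end. The right half shows the post (crop 598,165) above the fold line (crop 596, 0-100). I'll check the lateral offset numerically.

```bash
cat >> h.py <<'E'
O=np.array([.6185,.0601,0.]);YC=np.array([.0527,.9986,0]);XC=np.array([.9986,-.0527,0])
def fold(n,uv,off=0.,P=None):
    c,d=ray(n,uv,P);t=np.tan(.42);N=np.array([0,0,1.])-t*YC
    k=(.08+off-N@(c-O))/(N@d);p=c+k*d-O;return (p@XC).round(4),(p@YC/np.cos(.42)).round(4)
E
python3 - <<'E'
from h import *
for p in((315,190),(316,260)): print("wrist fold",fold("wrist",p))
for c in((45,43),(40,104),(42,80),(477,115),(470,168)): print("top",fold("top",(c[0]/3.2+130,c[1]/3.2+140),0.0 if c[1]==80 else .022))
I=cv2.imread("pics/wrist3.png");p=ctrl.read_state()["tool_pos"]-O;print("tcp",p@XC,p@YC/np.cos(.42),.08+p@YC*np.tan(.42))
print(fold("wrist",(318,345),.05))
E
```

```text
wrist fold (np.float64(-0.0017), np.float64(0.1775))
wrist fold (np.float64(-0.0022), np.float64(0.2209))
top (np.float64(0.0183), np.float64(0.2558))
top (np.float64(-0.0221), np.float64(0.2548))
top (np.float64(-0.0014), np.float64(0.2637))
top (np.float64(0.0184), np.float64(-0.0386))
top (np.float64(-0.0215), np.float64(-0.0362))
tcp -0.003296409168121096 0.21559082842120778 0.16790941387251973
(np.float64(-0.0034), np.float64(0.2439))
```

```bash
python3 -m pendant '{"jaw":[1,1,1,1,1,0.7,0.7,0.7],"translation":[[0.15,0,-1.5],[0,0,-1.5],[0,0,-0.5],[0,0,0],[0,0,0],[0,0,0],[0,0,0],[0,0,0]],"twist":[0,0,0,0,0,0,0,0]}'
python3 -m pendant '{"jaw":[0.7,0.7,0.7,0.7,0.7,0.7,0.7,0.7],"translation":[[0,0,0],[0,0,0],[0,0,0],[0,0,4],[0,0,2],[0,0,0],[0,0,0],[0,0,0]],"twist":[0,0,0,0,0,0,0,0]}'
python3 - <<'E'
from h import *
for n in("scene","wrist"): cv2.imwrite(f"pics/{n}4.png",ctrl.get_image(n)[:,:,::-1])
a=cv2.imread("pics/scene4.png")[130:230,210:340];b=cv2.imread("pics/wrist4.png")[120:480,180:480]
cv2.imwrite("pics/m4.png",np.hstack([cv2.resize(a,(468,360),interpolation=cv2.INTER_CUBIC),b]))
E
```

```text
clock: 10.85
tool_pos: [0.6273, 0.257, 0.2024]
tool_rot: [-3.141, 0.001, -1.628]
force: [-0.1, -0.1, 0.0]
grip_width: 0.0255
gripper_force: 0.0
clock: 11.65
tool_pos: [0.6267, 0.2568, 0.2605]
tool_rot: [3.14, -0.001, -1.628]
force: [0.5, -0.2, -0.8]
grip_width: 0.0256
gripper_force: 0.0
```

View pics/m4.png

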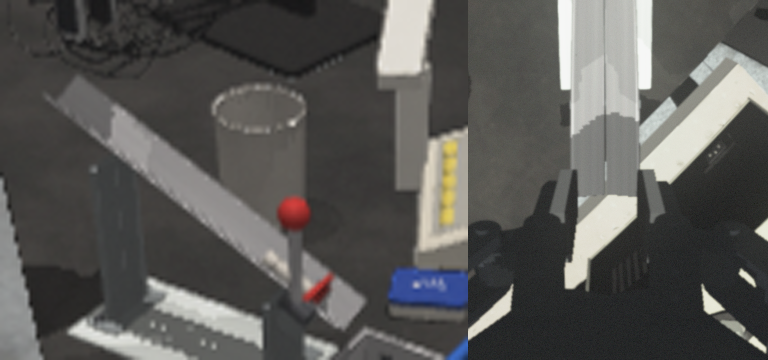

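The first post lies in the trough near the shut gate (left crop 275,260), so the method works. Next is post C.

```bash
python3 -m pendant '{"jaw":[0.65,0.65,0.65,0.65,0.65,0.65,0.65,0.65],"translation":[[-3.5,-1,0],[-3.5,-3,0],[-3.5,-3,-1],[-3.5,-3,-3],[-2.5,-2.5,-4],[-1.6,-2,-4.3],[0,0,-4.2],[0,0,0]],"twist":[0,0,0,0,0,0,0,0]}'
python3 - <<'E'
from h import *
P=ctrl.camera_params("wrist");I=ctrl.get_image("wrist");s=ctrl.read_state();print(s["tool_pos"])
T=np.array(P["camera_from_world"])
for q in((.4455,.1120,.05),(.4828,.1537,.05),(.4904,.0962,.05)):
    c=T[:3,:3]@q+T[:3,3];th=np.arctan2(np.hypot(*c[:2]),c[2]);u=P["mtx"][:2,2]+P["mtx"][0,0]*th*c[:2]/np.hypot(*c[:2]);print(u.round())
cv2.imwrite("pics/w5.png",I[:,:,::-1])
E
```

```text
clock: 12.55
tool_pos: [0.4463, 0.1137, 0.0973]
tool_rot: [3.132, -0.005, -1.629]
force: [-0.8, 0.5, -0.5]
grip_width: 0.0299
gripper_force: 0.0
[0.44930981 0.11499797 0.10068401]
[318. 262.]
[261. 329.]
[235. 240.]
```

View pics/w5.png

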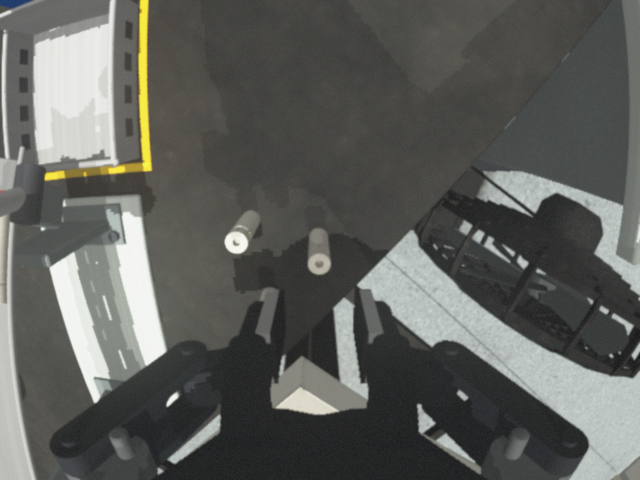

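Post C's top is at (319,265), against a prediction of (318,262), so the estimate holds. I grip it and carry it over.

```bash
python3 -m pendant '{"jaw":[0.65,0.65,0.65,0.65,1,1,1,1],"translation":[[0,0,-2.5],[0,0,-2.5],[0,0,-2.4],[0,0,0],[0,0,0],[0,0,0],[0,0,0],[0,0,4]],"twist":[0,0,0,0,0,0,0,0]}'
python3 -m pendant '{"jaw":[1,1,1,1,1,1,1,1],"translation":[[0,0,4.5],[0,0.5,4.5],[0.5,1,4.5],[3.5,2.5,4],[3.5,2.5,0],[3.5,2.5,0],[3.5,2.5,0],[3.6,3,0]],"twist":[0,0,0,0,0,0,0,0]}'
```

```text
clock: 13.4
tool_pos: [0.448, 0.115, 0.0656]
tool_rot: [3.134, -0.004, -1.629]
force: [0.5, 0.7, -2.1]
grip_width: 0.0108
gripper_force: 39.1
clock: 14.2
tool_pos: [0.6278, 0.258, 0.2383]
tool_rot: [-3.141, 0.001, -1.628]
force: [0.5, 0.3, 0.5]
grip_width: 0.0108
gripper_force: 39.3
```

```bash
python3 -m pendant '{"jaw":[1,1,1,1,1,1,0.7,0.7],"translation":[[0,0,-1.5],[0,0,-1.5],[0,0,-0.4],[0,0,0],[0,0,0],[0,0,0],[0,0,0],[0,0,0]],"twist":[0,0,0,0,0,0,0,0]}'
python3 -m pendant '{"jaw":[0.7,0.7,0.7,0.7,0.7,0.7,0.7,0.7],"translation":[[0,0,0],[0,0,0],[0,0,4],[0,0,2],[-2,-1,0],[-4,-1.5,0],[-4,-2,0],[-1,-1,0]],"twist":[0,0,0,0,0,0,0,0]}'
python3 - <<'E'
from h import *
I=ctrl.get_image("scene")[:,:,::-1]
cv2.imwrite("pics/s6.png",cv2.resize(I[130:290,200:360],None,fx=3.5,fy=3.5,interpolation=cv2.INTER_CUBIC))
E
```

```text
clock: 15.0
tool_pos: [0.6266, 0.2576, 0.2037]
tool_rot: [-3.141, 0.001, -1.628]
force: [1.1, -0.5, -0.5]
grip_width: 0.0255
gripper_force: 0.0
clock: 15.8
tool_pos: [0.5135, 0.201, 0.264]
tool_rot: [3.142, 0.0, -1.627]
force: [-0.0, 0.3, 1.0]
grip_width: 0.0254
gripper_force: 0.0
```

View pics/s6.png

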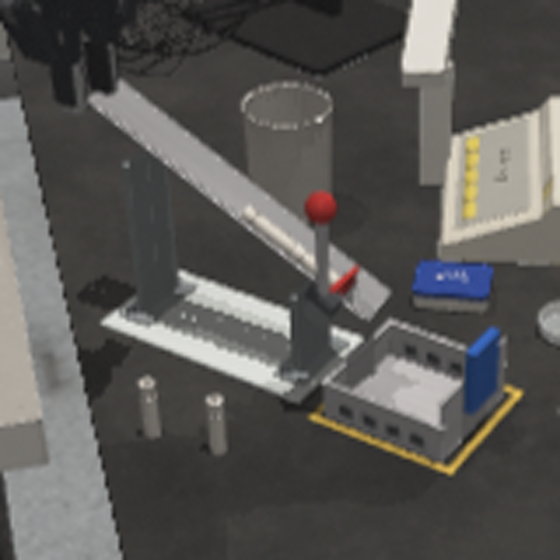

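Two posts now lie in line in the trough (crop (245,210) to (320,270)) and the basket is in place. Posts A (148,405) and B (216,425) remain.

```bash
python3 -m pendant '{"jaw":[0.65,0.65,0.65,0.65,0.65,0.65,0.65,0.65],"translation":[[-1.7,-2.4,-2],[-1.7,-2.4,-3.5],[0,0,-4],[0,0,-4],[0,0,-3],[0,0,0],[0,0,0],[0,0,0]],"twist":[0,0,0,0,0,0,0,0]}'
python3 - <<'E'
from h import *
P=ctrl.camera_params("wrist");I=ctrl.get_image("wrist");s=ctrl.read_state();print(s["tool_pos"])
T=np.array(P["camera_from_world"])
for q in((.4828,.1537,.05),(.4904,.0962,.05)):
    c=T[:3,:3]@q+T[:3,3];th=np.arctan2(np.hypot(*c[:2]),c[2]);u=P["mtx"][:2,2]+P["mtx"][0,0]*th*c[:2]/np.hypot(*c[:2])
    x,y=u.astype(int);g=I[y-22:y+23,x-22:x+23].min(2);m=np.argwhere(g>175);c2=m.mean(0)[::-1]+(x-22,y-22);print(u.round(),len(m),c2,at("wrist",c2,.05,P))
E
```

```text
clock: 16.65
tool_pos: [0.4843, 0.1554, 0.1003]
tool_rot: [-3.138, 0.002, -1.627]
force: [0.1, 0.6, -0.1]
grip_width: 0.0298
gripper_force: 0.0
[0.48417734 0.15534951 0.1002206 ]
[321. 260.] 0 [nan nan] [0.48292517 0.13974879]
[300. 157.] 423 [300.88652482 159.57446809] [0.48990301 0.09742451]<stdin>:6: RuntimeWarning: Mean of empty slice.
  ret = um.true_divide(
```

```bash
python3 -m pendant '{"jaw":[0.65,0.65,0.65,0.65,1,1,1,1],"translation":[[-0.1,-0.1,-2.5],[0,0,-2.5],[0,0,-2.8],[0,0,0],[0,0,0],[0,0,0],[0,0,0],[0,0,4]],"twist":[0,0,0,0,0,0,0,0]}'
python3 -m pendant '{"jaw":[1,1,1,1,1,1,1,1],"translation":[[0,0,4.5],[0,0,4.5],[0,0,4.5],[3,2,4],[3,2,0],[3,2,0],[3,2,0],[2.5,2.3,0]],"twist":[0,0,0,0,0,0,0,0]}'
```

```text
clock: 17.5
tool_pos: [0.4787, 0.1521, 0.0573]
tool_rot: [3.134, -0.004, -1.629]
force: [0.2, 0.3, -1.7]
grip_width: 0.0116
gripper_force: 39.2
clock: 18.3
tool_pos: [0.6258, 0.2554, 0.2331]
tool_rot: [-3.141, 0.001, -1.628]
force: [0.4, 0.5, -0.1]
grip_width: 0.0113
gripper_force: 39.3
```

```bash
python3 -m pendant '{"jaw":[1,1,1,1,1,1,0.7,0.7],"translation":[[0.1,0.2,-1.5],[0,0,-1.5],[0,0,0],[0,0,0],[0,0,0],[0,0,0],[0,0,0],[0,0,0]],"twist":[0,0,0,0,0,0,0,0]}'
python3 -m pendant '{"jaw":[0.7,0.7,0.7,0.7,0.7,0.7,0.7,0.7],"translation":[[0,0,0],[0,0,0],[0,0,4],[0,0,2],[-2,-1,0],[-4,-3,0],[-4,-4,0],[-1,-3,0]],"twist":[0,0,0,0,0,0,0,0]}'
python3 - <<'E'
from h import *
I=ctrl.get_image("scene")[:,:,::-1]
cv2.imwrite("pics/s7.png",cv2.resize(I[130:290,200:360],None,fx=3,fy=3,interpolation=cv2.INTER_CUBIC))
E
```

```text
clock: 19.1
tool_pos: [0.6257, 0.2571, 0.2029]
tool_rot: [-3.141, 0.001, -1.628]
force: [-0.3, -0.6, 0.2]
grip_width: 0.0255
gripper_force: 0.0
clock: 19.9
tool_pos: [0.5175, 0.1503, 0.2633]
tool_rot: [-3.141, 0.001, -1.626]
force: [0.4, -0.2, 0.7]
grip_width: 0.0256
gripper_force: 0.0
```

View pics/s7.png

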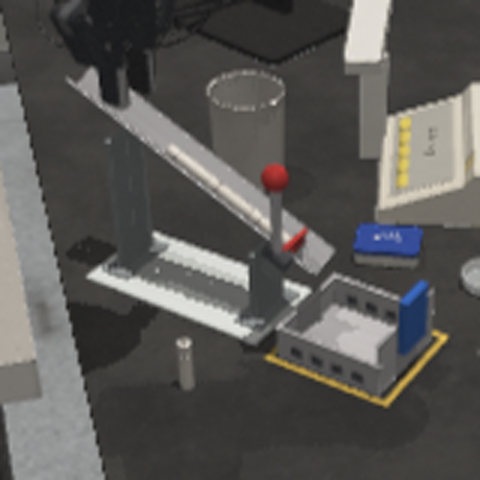

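Three posts lie in line behind the gate (crop (170,148) to (285,235)). Only post B, at (185,363), is left.

```bash
python3 -m pendant '{"jaw":[0.65,0.65,0.65,0.65,0.65,0.65,0.65,0.65],"translation":[[-1.3,-2.5,-2],[-1.3,-2.5,-3.5],[0,0,-4],[0,0,-4],[0,0,-3],[0,0,0],[0,0,0],[0,0,0]],"twist":[0,0,0,0,0,0,0,0]}'
python3 - <<'E'
from h import *
P=ctrl.camera_params("wrist");I=ctrl.get_image("wrist");s=ctrl.read_state();print(s["tool_pos"])
T=np.array(P["camera_from_world"])
for q in((.4902,.0968,.05),):
    c=T[:3,:3]@q+T[:3,3];th=np.arctan2(np.hypot(*c[:2]),c[2]);u=P["mtx"][:2,2]+P["mtx"][0,0]*th*c[:2]/np.hypot(*c[:2])
    x,y=u.astype(int);g=I[y-22:y+23,x-22:x+23].min(2);m=np.argwhere(g>140);c2=m.mean(0)[::-1]+(x-22,y-22);print(u.round(),len(m),c2,at("wrist",c2,.05,P))
E
```

```text
clock: 20.75
tool_pos: [0.4958, 0.1023, 0.0995]
tool_rot: [-3.138, 0.001, -1.627]
force: [1.2, -0.2, -0.1]
grip_width: 0.0298
gripper_force: 0.0
[0.49567534 0.10235614 0.09942523]
[327. 253.] 190 [324.97368421 254.45789474] [0.49161817 0.09731401]
```

```bash
python3 -m pendant '{"jaw":[0.65,0.65,0.65,0.65,1,1,1,1],"translation":[[-0.45,-0.5,-2.5],[0,0,-2.5],[0,0,-2.8],[0,0,0],[0,0,0],[0,0,0],[0,0,0],[0,0,4]],"twist":[0,0,0,0,0,0,0,0]}'
python3 -m pendant '{"jaw":[1,1,1,1,1,1,1,1],"translation":[[0,0,4.5],[0,0.5,4.5],[0,1.5,4.5],[2,3,4],[3,3,0],[3,3,0],[3,3,0],[2.5,2,0]],"twist":[0,0,0,0,0,0,0,0]}'
```

```text
clock: 21.6
tool_pos: [0.4865, 0.0957, 0.0565]
tool_rot: [3.134, -0.003, -1.629]
force: [0.5, -0.2, -2.1]
grip_width: 0.0112
gripper_force: 39.3
clock: 22.4
tool_pos: [0.6242, 0.2565, 0.2317]
tool_rot: [-3.141, 0.001, -1.627]
force: [-0.5, 0.1, -0.8]
grip_width: 0.0113
gripper_force: 39.3
```

```bash
python3 -m pendant '{"jaw":[1,1,1,1,1,1,0.7,0.7],"translation":[[0.25,0.1,-1.5],[0,0,-1.4],[0,0,0],[0,0,0],[0,0,0],[0,0,0],[0,0,0],[0,0,0]],"twist":[0,0,0,0,0,0,0,0]}'
python3 -m pendant '{"jaw":[0.7,0.7,0.7,0.7,0.7,0.7,0.7,0.7],"translation":[[0,0,0],[0,0,0],[0,0,4],[0,0,2],[-2,-1,0],[-4,-3,0],[-4,-4,0],[-1,-3,0]],"twist":[0,0,0,0,0,0,0,0]}'
python3 - <<'E'
from h import *
I=ctrl.get_image("scene")[:,:,::-1];J=ctrl.get_image("top")[:,:,::-1]
cv2.imwrite("pics/s8.png",np.hstack([cv2.resize(I[130:260,220:360],(420,390),interpolation=cv2.INTER_CUBIC),cv2.resize(J[100:230,230:350],(360,390),interpolation=cv2.INTER_CUBIC)]))
E
```

```text
clock: 23.2
tool_pos: [0.6259, 0.2556, 0.2031]
tool_rot: [-3.141, 0.001, -1.628]
force: [-0.2, 0.5, -0.1]
grip_width: 0.0257
gripper_force: 0.0
clock: 24.0
tool_pos: [0.5177, 0.1488, 0.2634]
tool_rot: [-3.141, 0.001, -1.626]
force: [0.0, -0.7, -0.1]
grip_width: 0.0259
gripper_force: 0.0
```

View pics/s8.png

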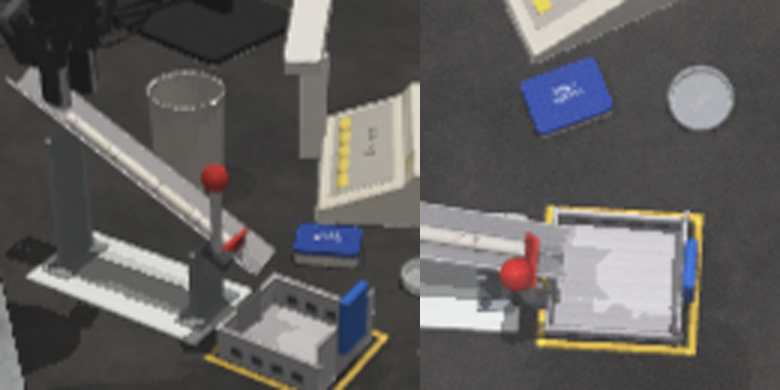

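All four posts lie in line behind the gate (left crop (65,115)–(225,235)). In the right crop the basket stands inside the outline with its tab away from the chute, and the tin and dish are untouched. Next is the lever, with the fingers shut, from its +x side.

```bash
python3 -m pendant '{"jaw":[1,1,1,1,1,1,1,1],"translation":[[2.5,-2.5,0],[2.5,-2.5,0],[2.5,-2.5,0],[2.4,-2.1,0],[0,0,-3.5],[0,0,-3.5],[0,0,-3.3],[0,0,0]],"twist":[0,0,0,0,0,0,0,0]}'
python3 -m pendant '{"jaw":[1,1,1,1,1,1,1,1],"translation":[[-0.5,0,0],[-0.5,0,0],[0,0,0],[0,0,0],[0,0,0],[0,0,0],[0,0,0],[0,0,0]],"twist":[0,0,0,0,0,0,0,0]}'
```

```text
clock: 24.9
tool_pos: [0.6165, 0.054, 0.1539]
tool_rot: [3.131, -0.002, -1.628]
force: [-0.5, -0.2, -0.3]
grip_width: 0.0003
gripper_force: 0.0
clock: 25.7
tool_pos: [0.6094, 0.0542, 0.1594]
tool_rot: [3.141, -0.0, -1.628]
force: [-0.1, -0.4, 1.2]
grip_width: -0.0002
gripper_force: 0.0
```

```bash
python3 -m pendant '{"jaw":[1,1,1,1,1,1,1,1],"translation":[[-0.6,0,0],[-0.6,0,0],[-0.6,0,0],[-0.6,0,0],[-0.6,0,0],[-0.6,0,0],[-0.6,0,0],[0,0,0]],"twist":[0,0,0,0,0,0,0,0]}'
```

```text
clock: 26.5
tool_pos: [0.5671, 0.0546, 0.1593]
tool_rot: [-3.141, 0.001, -1.628]
force: [5.4, 1.3, -3.0]
grip_width: -0.0001
gripper_force: 2.7
```

```bash
python3 -m pendant '{"jaw":[1,1,1,1,1,1,1,1],"translation":[[-0.6,0.2,0],[-0.6,0.1,0],[-0.3,0,0],[0,0,0],[0,0,0],[0,0,0],[0,0,0],[0,0,0]],"twist":[0,0,0,0,0,0,0,0]}'
```

```text
clock: 27.3
tool_pos: [0.5538, 0.0575, 0.1591]
tool_rot: [-3.139, 0.001, -1.628]
force: [9.9, 0.2, -5.9]
grip_width: 0.0003
gripper_force: 4.7
```

```bash
python3 -m pendant '{"jaw":[1,1,1,1,1,1,1,1],"translation":[[-0.3,0,0],[-0.2,0,0],[0,0,0],[0,0,0],[0,0,0],[0,0,0],[0,0,0],[0,0,0]],"twist":[0,0,0,0,0,0,0,0]}'
python3 - <<'E'
from h import *
I=ctrl.get_image("scene")[:,:,::-1]
cv2.imwrite("pics/s9.png",cv2.resize(I[130:280,210:370],(640,600),interpolation=cv2.INTER_CUBIC))
m,l,b=blobs(I[:,:,::-1],*RED)
print([(s,c) for i,s,c in b if 200<c[0]<380])
E
```

```text
clock: 28.1
tool_pos: [0.5506, 0.0577, 0.1599]
tool_rot: [-3.135, 0.001, -1.628]
force: [14.0, -0.9, -7.5]
grip_width: -0.0
gripper_force: 6.4
[(array([274, 199,   8,   8,  45], dtype=int32), array([277.46666667, 202.71111111]))]
```

View pics/s9.png

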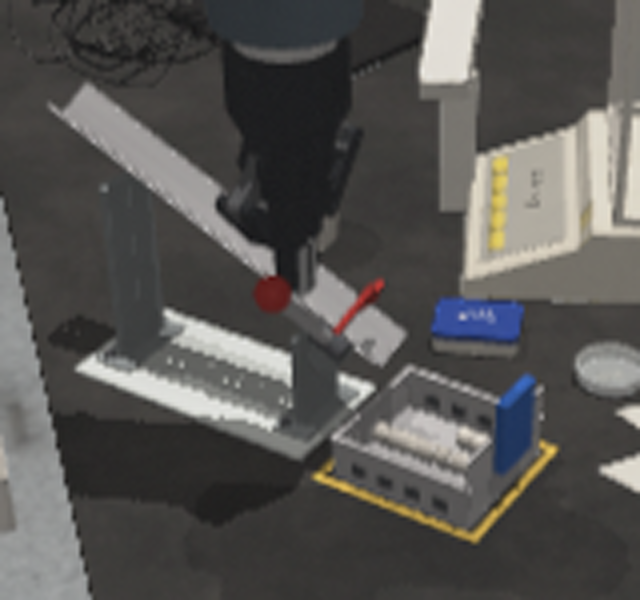

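The lever is swung over with its knob at crop (272,292), and posts are visible in the basket. I'll check the lever angle from the knob's pixel.

```bash
python3 - <<'E'
from h import *
P=ctrl.camera_params("scene");T=np.array(P["camera_from_world"])
K0=O-.042*XC;a0=.42
for th in(0,.6,.65,.7,.75,.8):
    xt=-.042-.0731*np.sin(th);zt=.03+.0731*np.cos(th);yt=.0325
    p=O+xt*XC+(yt*np.cos(a0)-zt*np.sin(a0))*YC+np.array([0,0,.08+yt*np.sin(a0)+zt*np.cos(a0)])
    u=P["mtx"]@(T[:3,:3]@p+T[:3,3]);print(th,(u[:2]/u[2]).round(1),p.round(4))
E
python3 - <<'E'
import cv2,numpy as np
from h import blobs,RED
I=cv2.imread("pics/scene0.png")[:,:,::-1];m,l,b=blobs(np.ascontiguousarray(I),*RED);print([(s,c) for i,s,c in b if 200<c[0]<380])
E
```

```text
0 [291.  188.8] [0.5759 0.05   0.1874]
0.6 [280.3 199.4] [0.535  0.0573 0.1757]
0.65 [279.3 200.5] [0.5321 0.0584 0.1738]
0.7 [278.4 201.6] [0.5293 0.0594 0.1717]
0.75 [277.5 202.7] [0.5266 0.0606 0.1695]
0.8 [276.6 203.9] [0.524  0.0618 0.1671]
[(array([287, 185,   9,   8,  49], dtype=int32), array([291.16326531, 188.63265306]))]
```

The knob sits exactly at the 0.75 rad prediction, so the lever is at its stop. I hold a little longer and then let it return gently.

```bash
python3 -m pendant '{"jaw":[1,1,1,1,1,1,1,1],"translation":[[0,0,0],[0,0,0],[0,0,0],[0,0,0],[0,0,0],[0,0,0],[1,0,0],[1,0,0]],"twist":[0,0,0,0,0,0,0,0]}'
python3 -m pendant '{"jaw":[1,1,1,1,1,1,1,1],"translation":[[1,0,0],[1,0,0],[1,0,0],[1,-0.3,0],[1,0,0],[0,0,0],[0,0,4],[0,0,4]],"twist":[0,0,0,0,0,0,0,0]}'
python3 -m pendant '{"jaw":[1,1,0.5,0,0,0,0,0],"translation":[[0,0,2],[-3,-4,0],[-3,-4,0],[-2,-4,0],[0,0,0],[0,0,0],[0,0,0],[0,0,0]],"twist":[0.14,0.14,0.14,0.14,0.14,0.14,0.14,0.14]}'
python3 - <<'E'
from h import *
I=ctrl.get_image("scene")[:,:,::-1];J=ctrl.get_image("wrist")[:,:,::-1]
cv2.imwrite("pics/s10.png",np.hstack([cv2.resize(I[130:290,210:350],(400,457),interpolation=cv2.INTER_CUBIC),cv2.resize(J,(400,300))[:,:] if 0 else cv2.resize(J[:,110:530],(400,457))]))
P=ctrl.camera_params("wrist");print(P["mtx"])
m,l,b=blobs(np.ascontiguousarray(I[:,:,::-1]),*RED);print([(s,c) for i,s,c in b if 200<c[0]<380])
print([(s,c) for i,s,c in blobs(np.ascontiguousarray(I[:,:,::-1]),*BLUE)[2] if 200<c[0]<380 and c[1]>200])
for i,s,c in blobs(np.ascontiguousarray(J[:,:,::-1]),*BLUE)[2]: print(s,c,at("wrist",c,.085,P))
E
```

```text
clock: 28.95
tool_pos: [0.568, 0.0568, 0.1603]
tool_rot: [-3.141, -0.001, -1.627]
force: [2.3, -0.9, 4.0]
grip_width: 0.0004
gripper_force: 1.5
clock: 29.75
tool_pos: [0.6161, 0.054, 0.2389]
tool_rot: [3.137, -0.001, -1.628]
force: [1.1, -0.0, 0.8]
grip_width: 0.0
gripper_force: 0.0
clock: 30.55
tool_pos: [0.5367, -0.0657, 0.2593]
tool_rot: [-3.142, 0.001, -0.502]
force: [0.2, -0.1, -0.1]
grip_width: 0.0848
gripper_force: 0.0
[[371.64829954   0.         318.88319283]
 [  0.         371.64829954 236.15264196]
 [  0.           0.           1.        ]]
[(array([288, 185,   8,   8,  50], dtype=int32), array([291.36, 188.72]))]
[(array([318, 205,  23,  10, 167], dtype=int32), array([328.88622754, 209.71257485])), (array([334, 224,  10,  24, 151], dtype=int32), array([337.82119205, 235.32450331])), (array([339, 362,  19,  24, 236], dtype=int32), array([347.53389831, 372.88559322]))]
[ 110   27   59   68 1989] [138.91804927  60.38964304] [0.73968732 0.00792801]
[274 113  26  43 465] [286.71827957 134.18494624] [ 0.60777784 -0.07337771]
[560 318  32  45 807] [575.3110285  339.54894672] [ 0.241249 -0.267485]
```

View pics/s10.png

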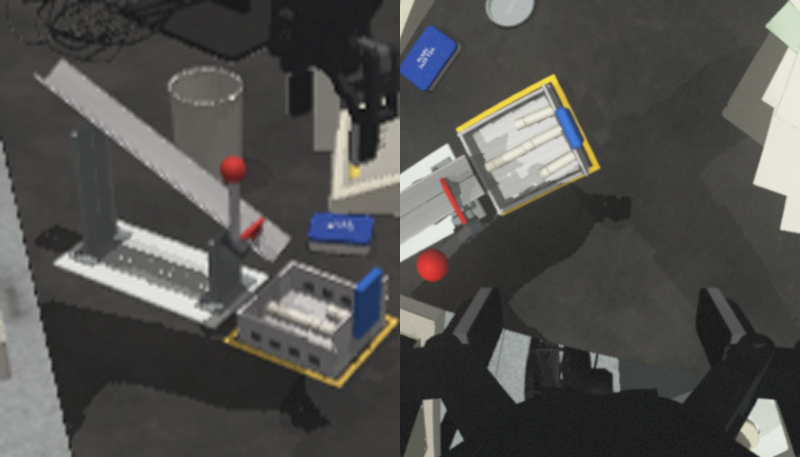

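All four posts lie in the basket (right crop around (540,145)) and the trough is empty. The knob is back at its shut pixel, and the basket still stands on the outline with its tab at (568,127). I now take the tab.

```bash
python3 -m pendant '{"jaw":[0,0,0,0,0,0,0,0],"translation":[[2.5,-0.2,0],[2.5,-0.2,0],[2.5,-0.2,0],[0,0,-3],[0,0,-4],[0,0,-4],[0,0,0],[0,0,0]],"twist":[0.14,0.14,0.14,0.03,0,0,0,0]}'
python3 - <<'E'
from h import *
P=ctrl.camera_params("wrist");J=ctrl.get_image("wrist");print(ctrl.read_state()["tool_pos"])
for i,s,c in blobs(J,*BLUE)[2]: print(s,c.round(),at("wrist",c,.085,P))
E
```

```text
clock: 31.45
tool_pos: [0.6125, -0.0721, 0.1503]
tool_rot: [3.14, 0.0, -0.06]
force: [0.2, 0.6, 1.5]
grip_width: 0.0852
gripper_force: 0.0
[ 0.61361287 -0.07200248  0.15188544]
[ 125    0   91   83 4203] [170.  39.] [0.74804944 0.00686214]
[315 228  16  64 796] [322. 261.] [ 0.60729963 -0.0729759 ]
```

```bash
python3 -m pendant '{"jaw":[0,0,0,0,0.6,1,1,1],"translation":[[-0.4,0,-2.5],[0,0,-2.5],[0,0,-2.9],[0,0,0],[0,0,0],[0,0,0],[0,0,0],[0,0,0]],"twist":[0,0,0,0,0,0,0,0]}' 80
python3 -m pendant '{"jaw":[1,1,1,1,1,1,1,1],"translation":[[0,0,0],[0,0,0],[-0.4,0,0],[-0.8,0,0],[-1,0,0],[-1,0,0],[-1,0,0],[-1,0,0]],"twist":[0,0,0,0,0,0,0,0]}'
```

```text
clock: 32.3
tool_pos: [0.6092, -0.0718, 0.0718]
tool_rot: [-3.141, -0.002, -0.058]
force: [-0.7, 0.6, -0.9]
grip_width: 0.0285
gripper_force: 0.0
clock: 33.1
tool_pos: [0.5583, -0.0714, 0.0716]
tool_rot: [-3.141, -0.005, -0.058]
force: [5.0, 0.5, 2.2]
grip_width: 0.0082
gripper_force: 78.8
```

```bash
python3 -m pendant '{"jaw":[1,1,1,1,1,1,1,1],"translation":[[-1,0.1,0],[-1.2,0.1,0],[-1.2,0.1,0],[-1.2,0.1,0],[-1.2,0.1,0],[-1.2,0,0],[-1.2,0,0],[-0.8,0,0]],"twist":[0,0,0,0,0,0,0,0]}'
python3 -m pendant '{"jaw":[1,1,0.5,0,0,0,0,0],"translation":[[-0.5,0,0],[0,0,0],[0,0,0],[0,0,0],[0,0,0],[0,0,4],[0,0,4],[0,0,4]],"twist":[0,0,0,0,0,0,0,0]}'
python3 -m pendant '{"jaw":[0,0,0,0,0,0,0,0],"translation":[[0,0,4],[0,-4,2],[0,-4.5,0],[0,-4.5,0],[0,-4.5,0],[0,0,0],[0,0,0],[0,0,0]],"twist":[0,0,0,0,0,0,0,0]}'
python3 - <<'E'
from h import *
P=ctrl.camera_params("wrist");J=ctrl.get_image("wrist");I=ctrl.get_image("top");S=ctrl.get_image("scene")
for i,s,c in blobs(J,*BLUE)[2]: print("w",s,c.round(),at("wrist",c,.085,P))
for i,s,c in blobs(I,*BLUE)[2]: w=at("top",c,.085);p=np.r_[w,0]-O;print("t",s,c.round(),w,p@XC,p@YC)
print([c for i,s,c in blobs(S,*RED)[2] if 200<c[0]<380])
for n,X in(("w",J),("t",I),("s",S)): cv2.imwrite(f"pics/end_{n}.png",X[:,:,::-1])
E
```

```text
clock: 33.9
tool_pos: [0.4678, -0.0664, 0.0715]
tool_rot: [-3.141, -0.005, -0.057]
force: [5.4, -0.2, 2.3]
grip_width: 0.008
gripper_force: 78.8
clock: 34.7
tool_pos: [0.4603, -0.067, 0.1911]
tool_rot: [3.141, 0.003, -0.058]
force: [1.5, 1.0, 0.1]
grip_width: 0.0855
gripper_force: 0.0
clock: 35.5
tool_pos: [0.4611, -0.2412, 0.2499]
tool_rot: [-3.141, 0.001, -0.057]
force: [0.2, 0.6, -0.1]
grip_width: 0.0855
gripper_force: 0.0
w [127 194  33  52 834] [142. 220.] [ 0.46504965 -0.07540436]
w [356 378  22  30 438] [367. 396.] [ 0.25286974 -0.28074431]
t [264 127   8   8  28] [267. 131.] [0.74424009 0.05432063] 0.1258686255634129 0.0008552188148751947
t [408 351  12  18  90] [414. 359.] [ 0.2186033  -0.28322727] -0.3812434930367105 -0.3639211726152143
[array([291.24, 188.76])]
```

```bash
python3 - <<'E'
from bench import ctrl
print(ctrl.sign_off())
E
```

```text
the job is handed in; nothing more can be done
None
```

I handed the job in: four posts tipped in, run out into the basket as one batch and seen lying in it; gate shut; basket drawn about 150 mm to the lever's side; tin and dish left alone; after the pull I checked only the basket's tab and the lever, not the posts, and the sign-off returned no verdict.

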